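Return a spent dehumidifier cartridge through the swing flap

ROBOT

A 6-joint arm with a two-finger parallel gripper is mounted at the origin on the work surface. World frame = base frame: x ahead of the robot, y to its left, z up, the work surface at z = 0. Lengths are in m, angles in rad, forces in N, time in s.
With the tool pointing down it reaches from about 0.375 to 0.825 m from the base axis. Payload 5.5 kg.
Tool frame: the origin (TCP) lies midway between the tips of the shut fingers; the grasp point (between the pads) lies arm.pinch_z behind it (arm.pinch_z is the distance from the TCP to the grasp point, in m); z points along the fingers, y is the direction in which the jaws open and shut (so a half turn about z gives the same grasp; the last joint's range is limited). The gripper opens to 85 mm and grips with 20 to 120 N. Pads are 22 mm wide; open, the fingers measure 114 mm over their backs; the gripper's body (76 mm by 85 mm) begins 54 mm behind the grasp point. The pads swing forward as they close: fully open they stand 13 mm farther back than shut.
Start: joints at [-1.263, 0.314, -0.047, 1.21, 0, 1.571], TCP at [0.182, -0.572, 0.231] pointing down, gripper open.
Joint ranges: [-2.67, 2.67], [-0.69, 1.73], [-1.03, 1.25], [-2.08, 2.16], [-1.42, 1.45], [-3.14, 3.14]. Speed limits (rad/s): [2.39, 2.39, 3.01, 3.14, 3.14, 3.14].

INTERFACE

Orientations are given as a unit quaternion [w, x, y, z].
In Python, from cell import arm gives the robot as it stands.
- The arm moves only by the tool jog_arm, never from a script. Its argument "deltas" is a list of rows, each a list of 3 entries, a list of its own where there are three numbers: the opening, from 0 (shut) to 1 (fully open), then the shift along the tool's x, y, z in cm, then the turn about the tool's z in rad. In form: [[claw, [x, y, z], turn], ...]. A call has 1 to 10 rows; each row is the pose to reach, as a shift and turn from the pose commanded when the call began, along the tool's axes at that moment; what a row does not reach only later rows make up. A row lasts 1/8 s, in which the tool goes at most 62.5 mm and 10.7 degrees, less where a joint would pass 70% of its speed; a pose out of reach is approached as far as the arm can. A call with a gripper value outside its range is refused whole. The fingers move at their own pace and stop on an object; the grip force is fixed at half the most. Time passes only in rows, so rows that repeat a pose let the fingers close. It gives the time, the measured TCP pose, the force and the opening at its end, in the units of the state.
- arm.state(): the state, without advancing time (a new reading comes with each control period).
- arm.snapshot(name): name is "scene" or "top" or "wrist"; returns a dict with "color" (400x640x3 uint8, blue, green, red), "range_z" (400x640 float32, m along the optical axis (not along the pixel's ray), 0 where there is no reading), "vfov" (degrees; the focal length in pixels is half the picture's height over the tangent of half this angle, whatever the lens; pixels are square), "cx", "cy" (the principal point, pixels), "eye" and "attitude" of the camera in the world. Camera axes: x right, y up, looking along -z (the intrinsics and any distortion apply to the point x, -y, -z); pixel columns grow to the right and rows downward; lengths in m; the calibration is good to about 2 mm. The wrist camera is an equidistant fisheye: a pixel r from the principal point sees the ray r / f radians off the axis. A picture is of the moment at which its call begins.
- arm.finish_job(): hands the job in, once; it reports no verdict.
The state is a dict: "t": time; "q": joint angles; "qd": joint speeds; "joint_efforts": joint torques, N m; "tcp_pos": TCP position; "tcp_rot": TCP orientation; "wrist_force": force on the tool from outside, world axes, zero at the start; "torque": the same for the moment, N m; "grip_width": finger opening in m.
Only numpy, scipy, OpenCV 4.12 (cv2) and the standard library are available. Lean on these libraries where they do the work, as an engineer would, in place of code of your own. Each camera call takes 0.05 s, during which the arm holds its last target.

TASK

Push the orange spent cartridge into the frosted return box: press the blue self-closing flap down with one fingertip and, while that finger holds it open, gently push the cartridge off its rails and through the opening with the other finger. Do not pinch or lift the cartridge, then withdraw so that the flap closes over it. Leave everything else on the shelf undisturbed.

Things in the scene. Friction and masses are not known exactly. Their poses are not given: they have to be found in the camera images.
- box: frosted acrylic return box, hollow, open inside, fixed, 84 mm wide (its x), 229 mm long (its y, from -95 to +134 mm), 135 mm high, walls 4 mm, inner floor at z = 5 mm. Origin: on its underside, on the centre line, below the line y = 0 where the loading rails end and the flap begins. Top: rails for y from -91 to 0, flap for y from 2 to 128 mm, between side walls with inner faces at |x| = 38 mm
- rail_end (a point): centre of the line where the two level white rails end, at the height of their upper faces (box 0, 0, 135 mm). The rails run from box y = -91 to 0 mm, cover |x| from 19 to 38 mm and are 5 mm thick, with guide lips 10 mm high from |x| = 33.5 mm outward. The slot between them (|x| under 19 mm) is open into the box, so a finger behind the cartridge can reach well below the rails
- flap (a joint): angle of the blue flap, rad: 0 closed (level), up to 1.0 as its free edge goes down into the box. A spring (0.2 N m when closed, plus 0.1 N m per rad) always shuts it. It bears the cartridge's weight without opening; a finger opens it with 2 to 7 N, more the nearer the hinge. At 0.3 rad the cartridge has room to enter; it slides off the flap for certain only when steep, 0.7 rad or more
- flap_edge (a point): middle of the free edge of the flap's top face, 2 mm past the rails' end; moves with the flap, a blue plate 72 mm wide (box x), 126 mm long (box y), 4 mm thick, level with the rails when closed
- flap_hinge (a point): middle of the flap's hinge line, at the height of its top face, on the edge far from the rails (box y = 128 mm); does not move
- cartridge: the spent cartridge: orange, a flat block with rounded edges, 62 (its x) x 38 (its y) x 18 (height) mm, about 55 g. Origin: centre of its underside. It lies flat across the two rails with its x along the box's x, 1.5 mm from each lip, its centre 22 to 34 mm before the rails' end (box y = -34 to -22 mm)
- spare: a fresh cartridge, off-white, of the same shape, lying in the tray; to be left alone. a flat block with rounded edges, 62 (its x) x 38 (its y) x 18 (height) mm, about 55 g. Origin: centre of its underside
- tray: black plastic tray, fixed, 160 (x) x 220 (y) x 22 mm high, walls and floor 4 mm. Origin: centre of its underside
- clip_a: silver spring clip, loose, 60 (its x) x 26 x 20 mm high, on the shelf on the -x side of the box. Origin: centre of its underside
- clip_b: silver spring clip like the other, loose, on the +x side of the box. Origin: centre of its underside
- vase: white ceramic vase, loose, 88 mm across at the belly, 160 mm high. Origin: centre of its underside
- sanitiser: clear plastic bottle with a grey cap, loose, 52 mm across, 140 mm high. Origin: centre of its underside
Things that resemble listed ones, but are neither listed nor needed, are in the scene too. There is more than one size of the box; the one meant has the size given above.

How it is judged:
By the outcome, as a careful person would: the job done as asked, in the order asked, and still so for the second after the job is handed in, with the robot touching nothing.
It also fails if it takes over 38 s, if anything falls off the work surface, if the arm or the gripper's body presses on something with over 40 N, if the wrist force passes 120 N, or if a joint passes its speed limit or range.

## Working session

There is one attempt and no reset: what is moved stays moved. The work goes in short steps, Python scripts to look and compute and a tool call to move; the robot and the scene stay as the last step left them, time stands still between calls to the robot, and variables do not carry over. Pictures are saved under pics/ and viewed, and the job is handed in when it is done.

Besides the shell and the picture viewer there is one more tool, called after ">>>" as name(argument=value, ...), one argument or row to a line, values as JSON. jog_arm: Moves the arm, as the interface text tells. Its arguments: {"type":"object","properties":{"deltas":{"type":"array","items":{"type":"array"}}},"required":["deltas"]}

```bash
ls; mkdir -p pics
cat > h.py <<'E'
import numpy as np,cv2
from scipy.spatial.transform import Rotation as R
from cell import arm
def Rq(q): return R.from_quat([q[1],q[2],q[3],q[0]]).as_matrix()
def cloud(s):
    """world xyz for each pixel (pinhole cams)"""
    f=200/np.tan(np.radians(s['vfov'])/2); z=s['range_z']
    v,u=np.mgrid[0:400,0:640]
    P=np.stack([(u-s['cx'])/f*z,-(v-s['cy'])/f*z,-z],-1)
    return P@Rq(s['attitude']).T+np.array(s['eye'])
E
python3 - <<'E'
from h import *
import pickle
print(arm.state(), arm.pinch_z)
for n in ['scene','top','wrist']:
    s=arm.snapshot(n); pickle.dump(s,open(n+'0.pkl','wb')); cv2.imwrite(f'pics/{n}0.png',s['color'])
    print(n,{k:v for k,v in s.items() if k not in('color','range_z')})
E
```

```text
pics
{'t': 0.0, 'q': array([-1.26300964e+00,  3.14218170e-01, -4.80803330e-02,  1.21018446e+00,
        6.88736456e-06,  1.57080378e+00]), 'qd': array([-0.00110714,  0.00049163,  0.0022555 , -0.00133213,  0.00031244,
        0.00062165]), 'joint_efforts': array([ 3.16876376e-04, -5.39592147e+01,  3.39747477e+01,  1.93005614e-02,
        2.54058023e-04, -9.78586066e-07]), 'tcp_pos': array([ 0.18159874, -0.57125746,  0.23043871]), 'tcp_rot': array([-8.33877724e-04,  9.88181992e-01,  1.53282873e-01, -1.25869309e-04]), 'wrist_force': array([ 0.1276725 , -0.05250939, -0.13267677]), 'torque': array([0.04530734, 0.02985909, 0.03622832]), 'grip_width': 0.08535354922557425} 0.0187
scene {'vfov': 55.06029366634712, 'cx': 321.64084984342566, 'cy': 204.88224336992172, 'eye': array([1.38608419, 0.46507338, 0.69777443]), 'attitude': array([0.46486332, 0.25653035, 0.41744709, 0.7374498 ])}
top {'vfov': 45.13957044025575, 'cx': 326.41084894753067, 'cy': 193.87542857786457, 'eye': array([0.46709859, 0.06641684, 1.35655713]), 'attitude': array([-0.69860956, -0.02218158,  0.03104773,  0.71448492])}
wrist {'vfov': 65.70646984690485, 'cx': 316.6074660730969, 'cy': 195.68528032484483, 'eye': array([ 0.25232573, -0.54985013,  0.37294972]), 'attitude': array([ 0.79872756, -0.11571064,  0.08528832, -0.58426983])}
```

View pics/scene0.png

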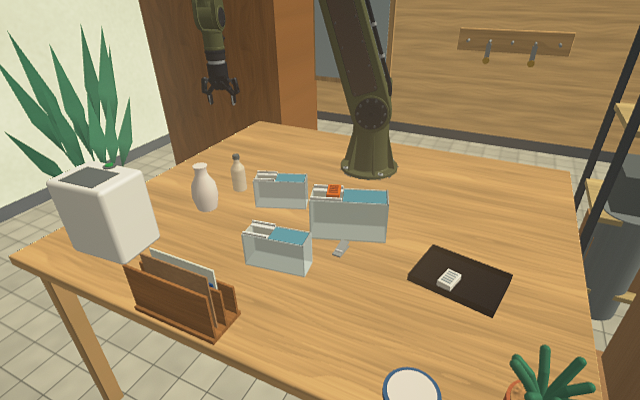

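View pics/top0.png

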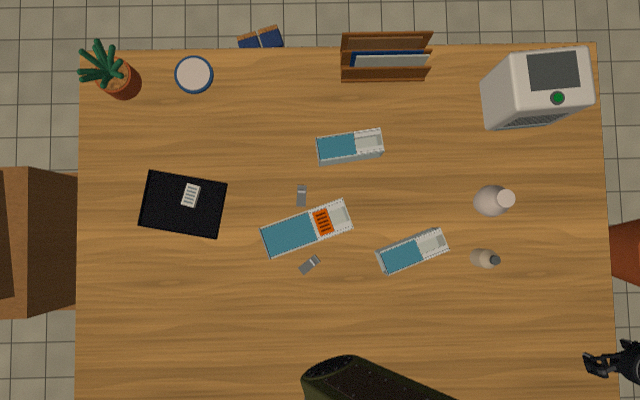

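View pics/wrist0.png

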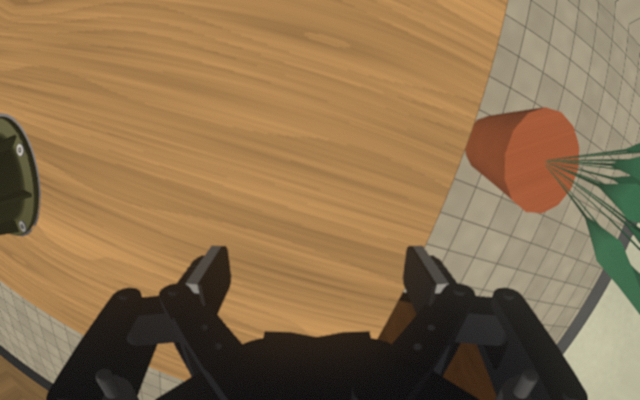

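Candidates in the top image are three frosted boxes: the large one at (306,228) with the orange cartridge at (322,221), and smaller ones at (349,147) and (413,250) with none. The spare lies in the tray at (190,194), and the clips are at (301,195) and (310,265). I choose the large box and check its size in a close crop.

Run:
```python
from h import *
import pickle
s=pickle.load(open('top0.pkl','rb')); W=cloud(s); c=s['color'].astype(int)
cv2.imwrite('pics/crop.png',cv2.resize(s['color'][180:285,245:370],None,fx=6,fy=6*0.9,interpolation=cv2.INTER_NEAREST))
b,g,r=c[...,0],c[...,1],c[...,2]
sub=np.zeros((400,640),bool); sub[190:265,250:360]=1
def rect(m,n):
    p=W[m]; z=np.median(p[:,2]); p=p[abs(p[:,2]-z)<.006]
    q=cv2.minAreaRect((p[:,:2]*1000).astype(np.float32)); print(n,len(p),'z',z,q, cv2.boxPoints(q).tolist())
rect(sub&(b>r+40)&(b>100),'flap')
rect(sub&(r>150)&(b<80)&(r-g>80),'cart')
m=sub&(W[...,2]>.12)&(W[...,2]<.15); rect(m,'boxtop')
hsv=cv2.cvtColor(s['color'],cv2.COLOR_BGR2HSV)
for (u,v) in [(290,233),(322,221),(340,215),(335,208),(345,222),(305,228)]: print((u,v),c[v,u],W[v,u].round(4))
for n,(u0,u1,v0,v1) in dict(clipA=(292,312,180,206),clipB=(295,325,253,277)).items():
    m=np.zeros((400,640),bool); m[v0:v1,u0:u1]=1; m&=(W[...,2]>.008)&(W[...,2]<.03); rect(m,n)
```

```text
flap 1349 z 0.13541831707929597 ((459.0489196777344, 148.22848510742188), (69.71903228759766, 125.04607391357422), 19.110868453979492) [[405.6407470703125, 195.8927764892578], [446.58050537109375, 77.73838806152344], [512.4570922851562, 100.56419372558594], [471.517333984375, 218.7185821533203]]
cart 235 z 0.15306765854075233 ((488.5838623046875, 61.32606506347656), (59.246734619140625, 36.070167541503906), 18.759153366088867) [[454.73419189453125, 68.87650299072266], [466.33404541015625, 34.72242736816406], [522.4335327148438, 53.77562713623047], [510.83367919921875, 87.92970275878906]]
boxtop 2005 z 0.1356333984043605 ((474.447265625, 104.94934844970703), (83.90675354003906, 229.2820587158203), 18.90254020690918) [[397.61737060546875, 199.81671142578125], [471.89544677734375, -17.10038948059082], [551.2771606445312, 10.081985473632812], [476.99908447265625, 226.99908447265625]]
(290, 233) [126 116  68] [0.4619 0.1442 0.1371]
(322, 221) [  3  59 135] [0.49   0.0628 0.1526]
(340, 215) [148 161 164] [0.5086 0.0114 0.0037]
(335, 208) [163 174 180] [0.5226 0.029  0.1355]
(345, 222) [160 173 177] [0.4865 0.0047 0.1372]
(305, 228) [123 113  64] [0.4736 0.1061 0.1394]
clipA 139 z 0.0138832232790429 ((569.8628540039062, 118.76565551757812), (29.157712936401367, 66.19160461425781), 81.43061828613281) [[534.9641723632812, 109.28105926513672], [600.4168090820312, 99.41805267333984], [604.7615356445312, 128.250244140625], [539.3088989257812, 138.11325073242188]]
clipB 141 z 0.013393006799919283 ((374.7167053222656, 98.13597106933594), (66.21826934814453, 48.7864875793457), 88.67272186279297) [[349.5631103515625, 65.60074615478516], [398.33648681640625, 64.47069549560547], [399.87030029296875, 130.67120361328125], [351.096923828125, 131.80123901367188]]
```

View pics/crop.png

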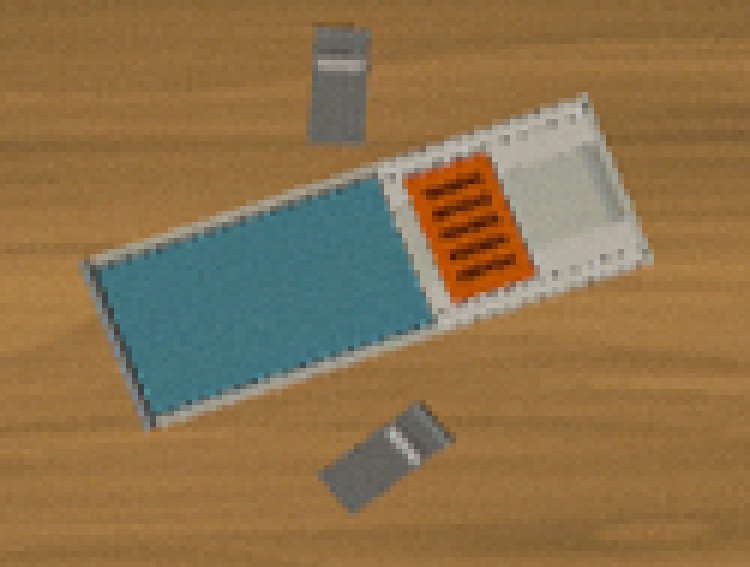

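The large box measures 84 x 229 mm at the top, so it is the one meant. The crop shows the orange cartridge across its rails, in front of the blue flap. Next I work out the hover pose: tool y along box -y, with one finger over the flap and the other over the slot behind the cartridge.

```bash
cat >> h.py <<'E'
a=np.radians(18.95); yb=np.array([-np.sin(a),np.cos(a),0]); xb=np.array([np.cos(a),np.sin(a),0])
O=np.array([474.447,104.949,0])/1000-0.0195*yb
def box(x,y,z): return O+xb*x/1000+yb*y/1000+np.array([0,0,z/1000])
def report():
    s=arm.state(); p=s['tcp_pos']; T=Rq(s['tcp_rot']); d=p-O
    print('t',s['t'].__round__(3),'tcp box mm',(1000*np.array([d@xb,d@yb,d[2]])).round(1),'yaw err',np.degrees(np.arctan2(-T[:,1]@xb,-T[:,1]@yb)).round(2),'tilt',np.degrees(np.arccos(-T[2,2])).round(2),'F',(s['wrist_force']).round(2),'grip',round(s['grip_width'],4))
    return p,T
E
python3 - <<'E'
from h import *
p,T=report()
for w in ([.42,-.30,.235],box(0,-8,225)): print(w,'tool cm',(100*T.T@(np.array(w)-p)).round(2))
print(T.round(3))
E
```

```text
t 0.15 tcp box mm [-496.6 -525.1  230.6] yaw err 1.32 tilt 0.08 F [ 2.27  0.51 -0.47] grip 0.0855
[0.42, -0.3, 0.235] tool cm [ 30.94 -18.64  -0.41]
[0.48337743 0.07893944 0.225     ] tool cm [ 48.46 -52.83   0.63]
[[ 0.953  0.303 -0.   ]
 [ 0.303 -0.953  0.001]
 [-0.    -0.001 -1.   ]]
```

>>> jog_arm(
  deltas=[
    [1,[5.2,-3.1,0],0],
    [1,[10.4,-6.2,0],0],
    [1,[15.5,-9.3,0],0],
    [1,[20.6,-12.4,0],0],
    [1,[25.8,-15.5,0],-0.01],
    [1,[30.9,-18.6,0],-0.023],
    [1,[33.7,-24,0],-0.023],
    [1,[36.5,-29.4,0],-0.023],
    [1,[39,-34.6,0],-0.023],
    [1,[41.5,-39.5,0],-0.023],
  ],
)

```text
t: 1.4
tcp_pos: [0.4574, -0.0677, 0.2312]
tcp_rot: [-0.0, 0.986, 0.165, 0.0]
wrist_force: [0.7, 0.3, -0.1]
grip_width: 0.085
```

Run:
```python
from h import *
p,T=report()
print('tool cm',(100*T.T@(box(0,-8,215)-p)).round(2))
```

```text
t 1.4 tcp box mm [ -72.1 -138.2  231.2] yaw err -0.01 tilt 0.0 F [ 0.69  0.28 -0.08] grip 0.085
tool cm [  7.22 -13.02   1.62]
```

>>> jog_arm(
  deltas=[
    [1,[2.4,-4.4,0],0],
    [1,[4.8,-8.7,0],0],
    [1,[7,-12.5,0.5],0],
    [1,[7,-12.7,1],0],
    [1,[7,-12.7,1],0],
    [1,[7,-12.7,1],0],
  ],
)

```text
t: 2.15
tcp_pos: [0.4824, 0.0722, 0.2213]
tcp_rot: [0.0, 0.986, 0.164, -0.0]
wrist_force: [-0.6, -0.3, -0.2]
grip_width: 0.0852
```

Run:
```python
from h import *
p,T=report()
print('tool cm',(100*T.T@(box(0,-8,215)-p)).round(2))
for n in('top','scene','wrist'):
    s=arm.snapshot(n); im=s['color']
    if n=='top': im=cv2.resize(im[170:300,230:390],None,fx=5,fy=4.6)
    if n=='scene': im=cv2.resize(im[130:270,280:440],None,fx=4,fy=4)
    cv2.imwrite(f'pics/{n}1.png',im)
```

```text
t 2.15 tcp box mm [ -3.2 -14.  221.3] yaw err 0.08 tilt 0.02 F [-0.56 -0.31 -0.21] grip 0.0852
tool cm [ 0.31 -0.6   0.63]
```

View pics/wrist1.png

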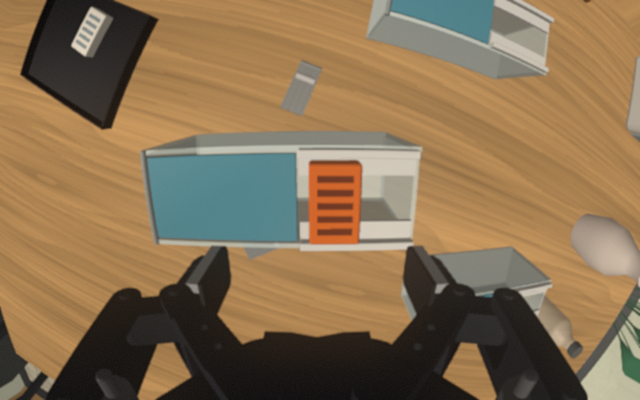

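View pics/scene1.png

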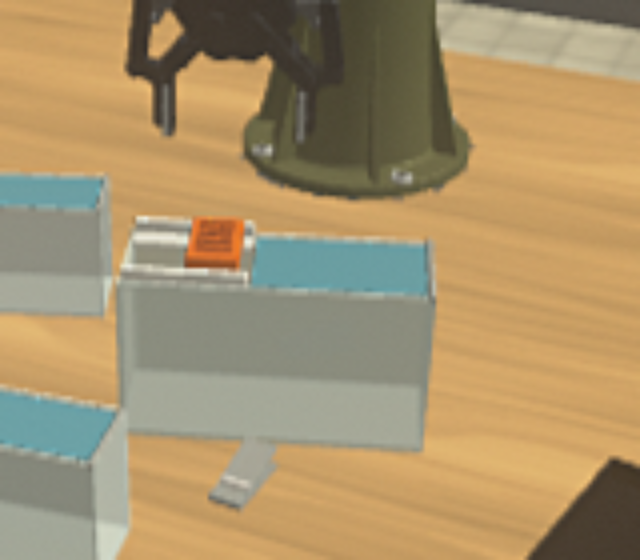

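The wrist view shows the fingers straddling the cartridge at (335,202), with the flap at (222,198) left of it and the open slot at (385,195) right of it. I check the fingertip and cartridge positions from depth.

Run:
```python
from h import *
p,T=report()
for n in('scene','top'):
    s=arm.snapshot(n); W=cloud(s); d=W-O; B=1000*np.stack([d@xb,d@yb,d[...,2]],-1)
    ok=s['range_z']>0
    m=ok&(B[...,2]>190)&(B[...,2]<275)&(abs(B[...,0])<60)&(abs(B[...,1])<150); q=B[m]
    for lo,hi in((-150,-14),(-14,150)):
        k=q[(q[:,1]>lo)&(q[:,1]<hi)]
        if len(k): 
            print(n,'finger zmin',k[:,2].min().round(1),len(k))
            for z in range(225,275,10):
                j=k[abs(k[:,2]-z)<5]
                if len(j): print('  z',z,'x',j[:,0].min().round(1),j[:,0].max().round(1),'y',j[:,1].min().round(1),j[:,1].max().round(1))
    c=s['color'].astype(int); m=ok&(c[...,2]>110)&(c[...,0]<90)&(c[...,2]-c[...,1]>60)&(abs(B[...,0])<60)&(B[...,1]>-80)&(B[...,1]<20)&(B[...,2]>130)&(B[...,2]<160)
    if m.sum(): print(n,'cart',m.sum(),np.percentile(B[m],[1,50,99],axis=0).round(1).tolist())
```

```text
t 2.3 tcp box mm [ -2.9 -14.  221.6] yaw err 0.09 tilt 0.02 F [-0.51  0.15  1.08] grip 0.0858
scene finger zmin 238.3 70
  z 235 x -4.4 6.8 y -60.1 -55.4
  z 245 x -5.8 8.8 y -69.0 -55.6
  z 255 x -6.3 11.0 y -69.1 -55.7
  z 265 x -6.0 10.7 y -69.0 -55.5
scene finger zmin 240.3 54
  z 245 x 0.8 9.5 y 32.0 42.9
  z 255 x 1.7 9.1 y 31.6 42.7
  z 265 x 1.2 10.5 y 31.3 42.4
scene cart 165 [[-31.6, -42.7, 141.8], [8.1, -24.1, 154.6], [32.1, -7.2, 156.9]]
```

>>> jog_arm(
  deltas=[
    [1,[0.3,-0.6,1],-0.001],
    [1,[0.3,-0.6,3],-0.001],
    [1,[0.3,-0.6,5],-0.001],
    [1,[0.3,-0.6,6],-0.001],
    [1,[0.3,-0.6,6],-0.001],
  ],
)

```text
t: 3.02
tcp_pos: [0.4828, 0.0799, 0.1605]
tcp_rot: [-0.0, 0.986, 0.165, -0.001]
wrist_force: [-0.3, 0.1, 0.5]
grip_width: 0.0852
```

Run:
```python
from h import *
p,T=report()
for n in('scene','wrist'):
    s=arm.snapshot(n); im=s['color']
    if n=='scene': im=cv2.resize(im[130:270,280:440],None,fx=4,fy=4)
    cv2.imwrite(f'pics/{n}2.png',im)
```

```text
t 3.025 tcp box mm [ -0.2  -6.9 160.5] yaw err -0.07 tilt 0.1 F [-0.33  0.1   0.51] grip 0.0852
```

View pics/scene2.png

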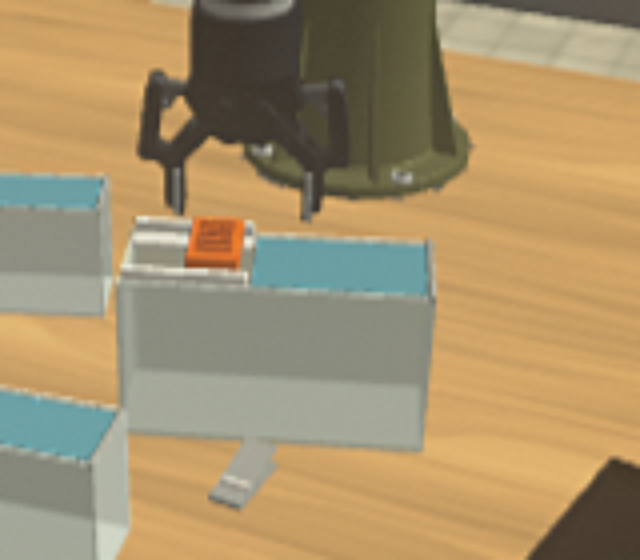

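View pics/wrist2.png

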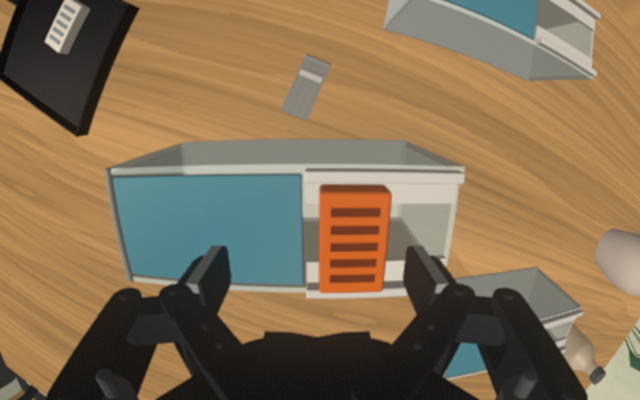

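>>> jog_arm(
  deltas=[
    [1,[0,0.1,1.5],0.001],
    [1,[0,0.1,3],0.001],
    [1,[0,0.1,4],0.001],
    [1,[0,0.1,5],0.001],
    [1,[0,0.1,5],0.001],
  ],
)

```text
t: 3.75
tcp_pos: [0.4833, 0.0789, 0.1106]
tcp_rot: [-0.0, 0.986, 0.165, -0.001]
wrist_force: [-2.0, -0.0, 2.5]
grip_width: 0.0854
```

Run:
```python
from h import *
p,T=report()
for n in('scene','wrist'):
    s=arm.snapshot(n); im=s['color']
    if n=='scene': im=cv2.resize(im[130:270,280:440],None,fx=4,fy=4)
    cv2.imwrite(f'pics/{n}3.png',im)
```

```text
t 3.75 tcp box mm [-1.000e-01 -8.000e+00  1.106e+02] yaw err -0.01 tilt 0.07 F [-1.99 -0.04  2.52] grip 0.0854
```

View pics/scene3.png

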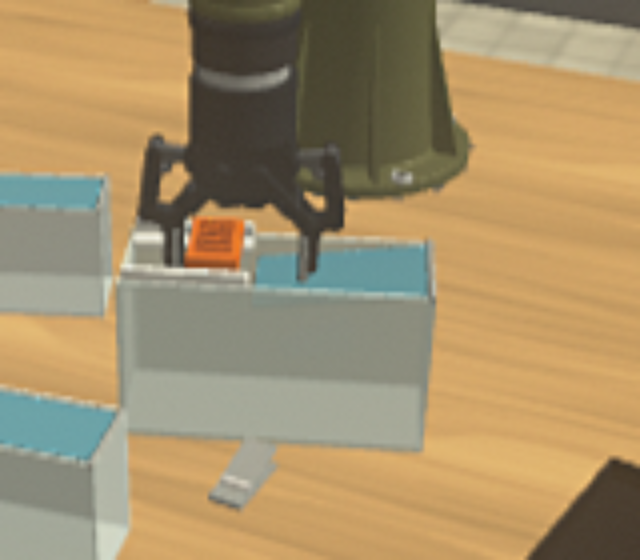

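View pics/wrist3.png

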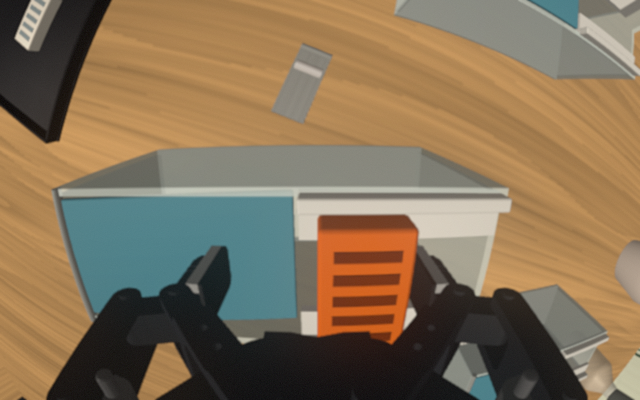

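The flap has begun to open under the left finger with 2.5 N on the wrist. The other finger stands in the slot behind the cartridge without touching it. I go deeper.

>>> jog_arm(
  deltas=[
    [1,[0,0,1],0],
    [1,[0,0,2],0],
    [1,[0,0,2],0],
  ],
)

```text
t: 4.22
tcp_pos: [0.4837, 0.0786, 0.0905]
tcp_rot: [0.0, 0.986, 0.165, -0.0]
wrist_force: [0.2, -0.8, 3.4]
grip_width: 0.0855
```

Run:
```python
from h import *
p,T=report()
for n in('scene','wrist'):
    s=arm.snapshot(n); im=s['color']
    if n=='scene': im=cv2.resize(im[130:270,280:440],None,fx=4,fy=4)
    cv2.imwrite(f'pics/{n}4.png',im)
```

```text
t 4.225 tcp box mm [ 0.2 -8.4 90.5] yaw err 0.01 tilt 0.05 F [ 0.24 -0.81  3.43] grip 0.0855
```

View pics/scene4.png

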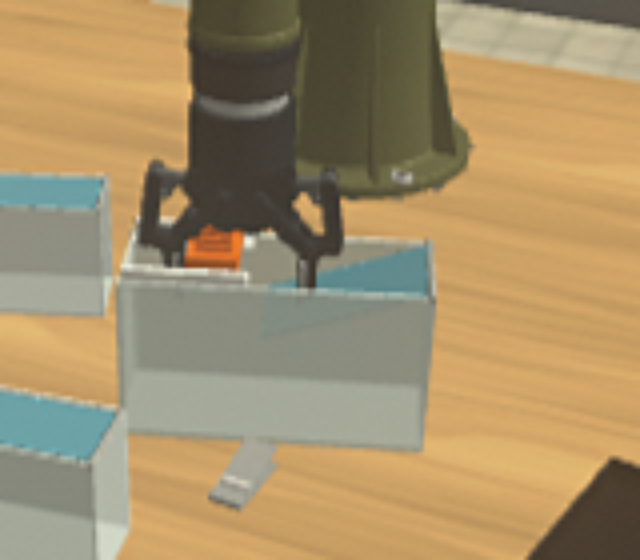

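View pics/wrist4.png

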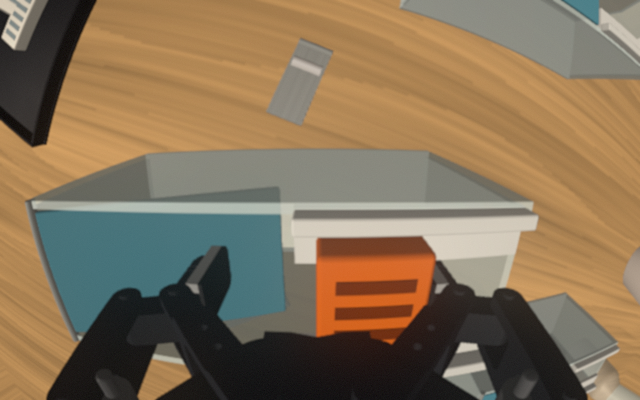

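The flap edge is down by about 0.35–0.4 rad and the cartridge hasn't moved. I push slowly along tool -y.

>>> jog_arm(
  deltas=[
    [1,[0,-0.3,0],0],
    [1,[0,-0.6,0],0],
    [1,[0,-0.9,0],0],
    [1,[0,-1.2,0],0],
    [1,[0,-1.5,0],0],
    [1,[0,-1.8,0],0],
    [1,[0,-2.1,0],0],
    [1,[0,-2.4,0],0],
  ],
)

```text
t: 5.32
tcp_pos: [0.4761, 0.1017, 0.0914]
tcp_rot: [0.0, 0.986, 0.165, 0.0]
wrist_force: [1.7, -4.2, 3.7]
grip_width: 0.0854
```

Run:
```python
from h import *
p,T=report()
for n in('scene','wrist'):
    s=arm.snapshot(n); im=s['color']
    if n=='scene': im=cv2.resize(im[130:270,280:440],None,fx=4,fy=4)
    cv2.imwrite(f'pics/{n}5.png',im)
```

```text
t 5.325 tcp box mm [ 0.4 15.9 91.4] yaw err 0.0 tilt 0.03 F [ 1.73 -4.23  3.65] grip 0.0854
```

View pics/scene5.png

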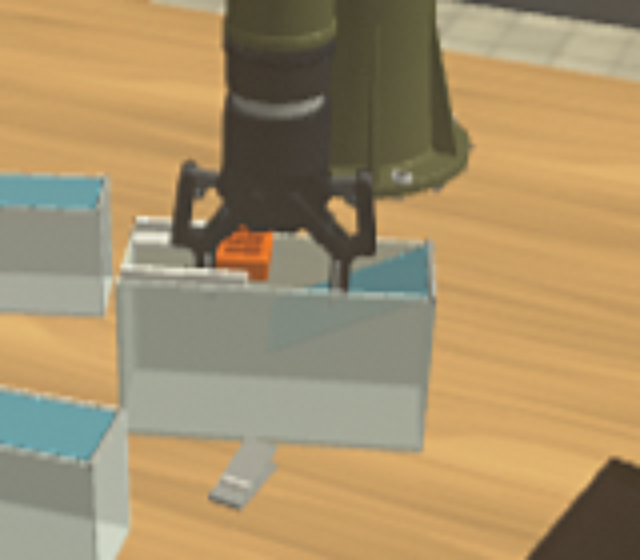

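View pics/wrist5.png

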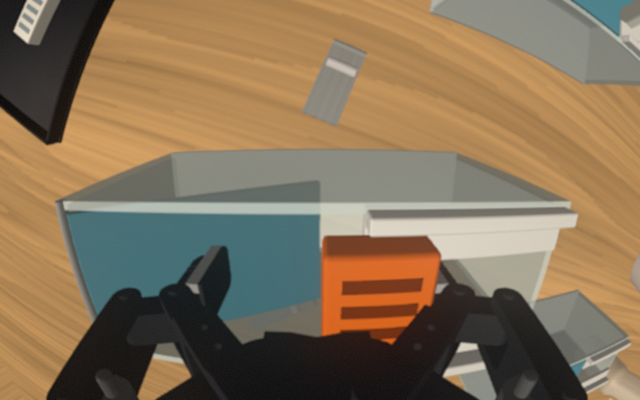

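>>> jog_arm(
  deltas=[
    [1,[0,-0.3,0],0],
    [1,[0,-0.6,0],0],
    [1,[0,-0.9,0],0],
    [1,[0,-1.2,0],0],
    [1,[0,-1.5,0],0],
  ],
)

```text
t: 6.05
tcp_pos: [0.4719, 0.1152, 0.092]
tcp_rot: [0.001, 0.986, 0.164, 0.001]
wrist_force: [1.4, -4.6, 2.9]
grip_width: 0.0852
```

Run:
```python
from h import *
p,T=report()
for n in('scene','wrist'):
    s=arm.snapshot(n); im=s['color']
    if n=='scene': im=cv2.resize(im[130:270,280:440],None,fx=4,fy=4)
    cv2.imwrite(f'pics/{n}6.png',im)
```

```text
t 6.05 tcp box mm [ 1. 30. 92.] yaw err 0.03 tilt 0.15 F [ 1.36 -4.6   2.92] grip 0.0852
```

View pics/scene6.png

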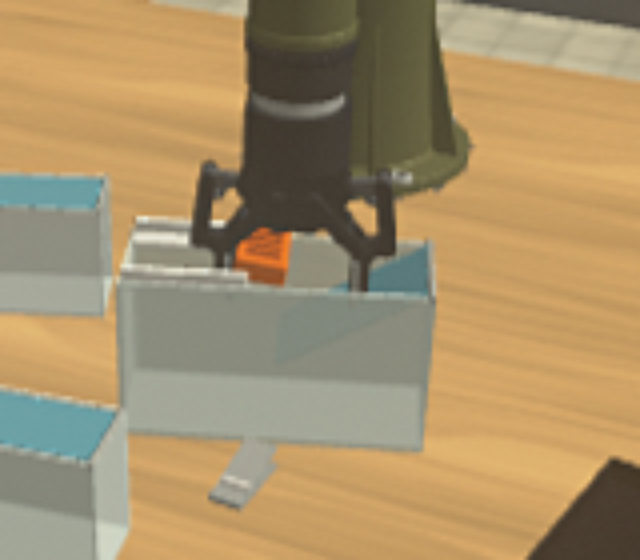

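View pics/wrist6.png

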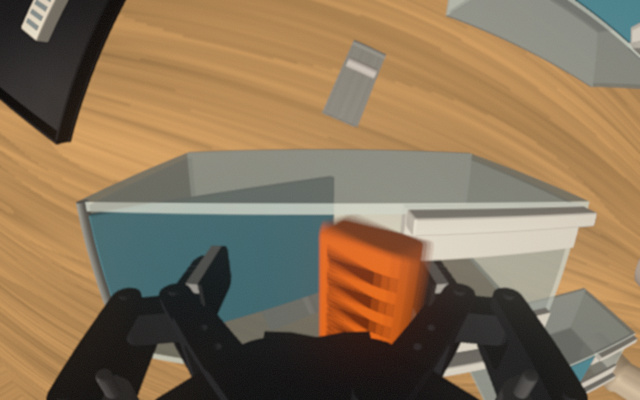

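The cartridge is starting to tip into the opening. I continue.

>>> jog_arm(
  deltas=[
    [1,[0,-0.2,0],0],
    [1,[0,-0.5,0],0],
    [1,[0,-0.8,0],0],
    [1,[0,-1.1,0],0],
    [1,[0,-1.4,0],0],
    [1,[0,-1.6,0],0],
  ],
)

```text
t: 6.9
tcp_pos: [0.4655, 0.1302, 0.0909]
tcp_rot: [0.001, 0.986, 0.164, -0.0]
wrist_force: [1.0, -6.7, 1.2]
grip_width: 0.0853
```

Run:
```python
from h import *
p,T=report()
for n in('scene','wrist'):
    s=arm.snapshot(n); im=s['color']
    if n=='scene': im=cv2.resize(im[130:270,280:440],None,fx=4,fy=4)
    cv2.imwrite(f'pics/{n}7.png',im)
```

```text
t 6.9 tcp box mm [-0.2 46.2 90.9] yaw err 0.01 tilt 0.13 F [ 1.04 -6.72  1.24] grip 0.0853
```

View pics/scene7.png

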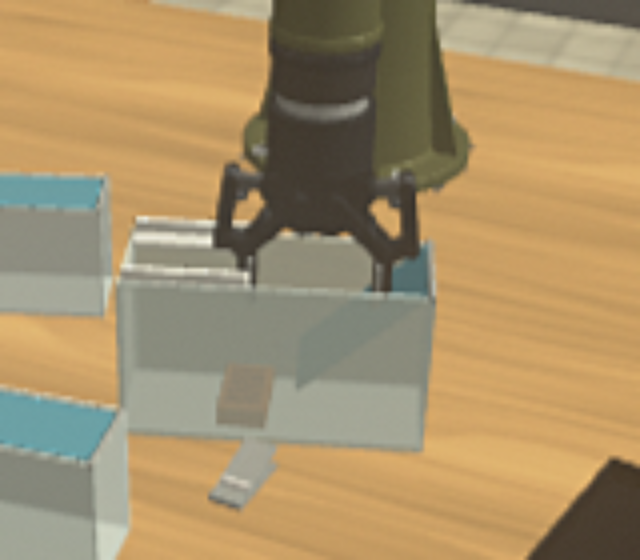

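View pics/wrist7.png

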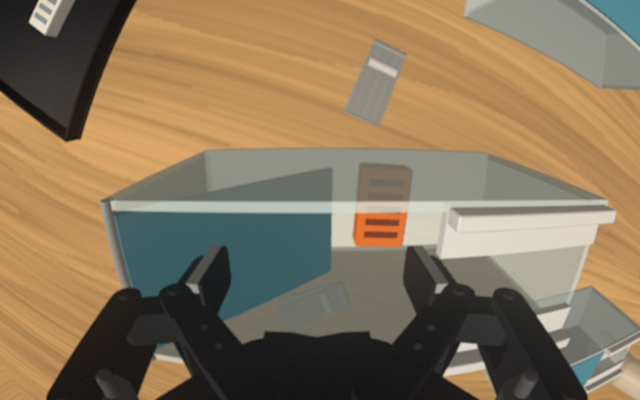

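The cartridge is through and inside the box: (245,395) in the scene crop, (383,230) in the wrist view. I withdraw straight up, so the flap follows the finger shut.

>>> jog_arm(
  deltas=[
    [1,[0,0,-0.5],0],
    [1,[0,0,-1.2],0],
    [1,[0,0,-2],0],
    [1,[0,0,-2.8],0],
    [1,[0,0,-3.6],0],
    [1,[0,0,-4.5],0],
    [1,[0,0,-6.5],0],
    [1,[0,0,-9],0],
    [1,[0,0,-12],0],
    [1,[0,0,-15],0],
  ],
)

```text
t: 8.25
tcp_pos: [0.4652, 0.1314, 0.2421]
tcp_rot: [-0.001, 0.986, 0.165, -0.001]
wrist_force: [0.3, 1.2, -1.1]
grip_width: 0.0852
```

>>> jog_arm(
  deltas=[
    [1,[-3,4,-1],0],
    [1,[-6,9,-1],0],
    [1,[-8,14,-1],0],
    [1,[-9,18,-1],0],
    [1,[-9,18,-1],0],
    [1,[-9,18,-1],0],
  ],
)

```text
t: 9.0
tcp_pos: [0.439, -0.068, 0.2512]
tcp_rot: [-0.001, 0.986, 0.165, -0.0]
wrist_force: [-0.6, 0.5, 0.8]
grip_width: 0.0857
```

Run:
```python
from h import *
p,T=report()
for n in('scene','top'):
    s=arm.snapshot(n); im=s['color']; W=cloud(s)
    if n=='scene': im=cv2.resize(im[100:300,220:480],None,fx=3,fy=3)
    else:
        for (u,v) in [(290,233),(305,228),(309,226),(275,239)]: print('z',W[v-1:v+2,u-1:u+2,2].mean().round(4))
        a0=cv2.imread('pics/top0.png'); d=np.abs(a0.astype(int)-im).max(2)>40
        n_,l,st,c=cv2.connectedComponentsWithStats(d.astype(np.uint8)); print([x.tolist() for x in st[1:] if x[4]>15])
        im=cv2.resize(im[130:300,130:390],None,fx=3,fy=3)
    cv2.imwrite(f'pics/{n}8.png',im)
```

```text
t 9.0 tcp box mm [ -89.7 -132.5  251.2] yaw err 0.01 tilt 0.07 F [-0.56  0.52  0.78] grip 0.0857
z 0.1361
z 0.1349
z 0.1372
z 0.135
[[349, 207, 121, 193, 16341], [309, 208, 26, 29, 427], [582, 339, 58, 47, 1513], [300, 354, 67, 43, 999]]
```

View pics/scene8.png

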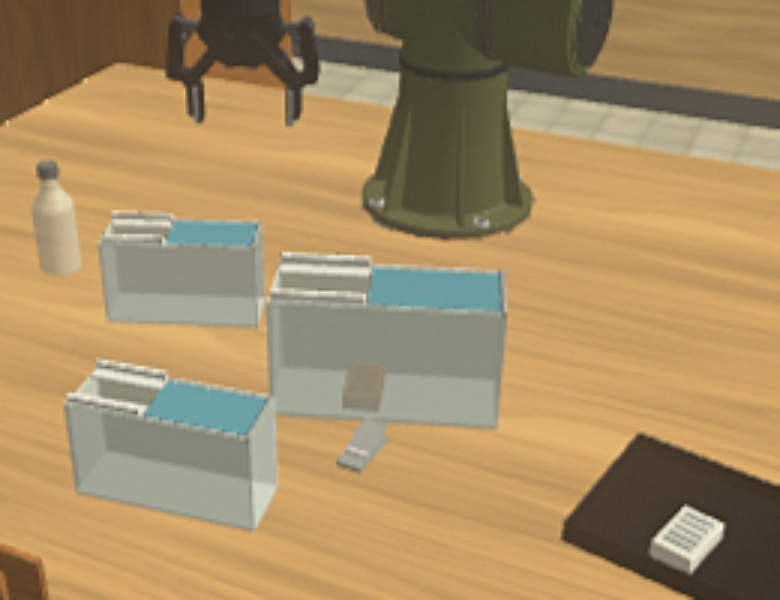

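View pics/top8.png

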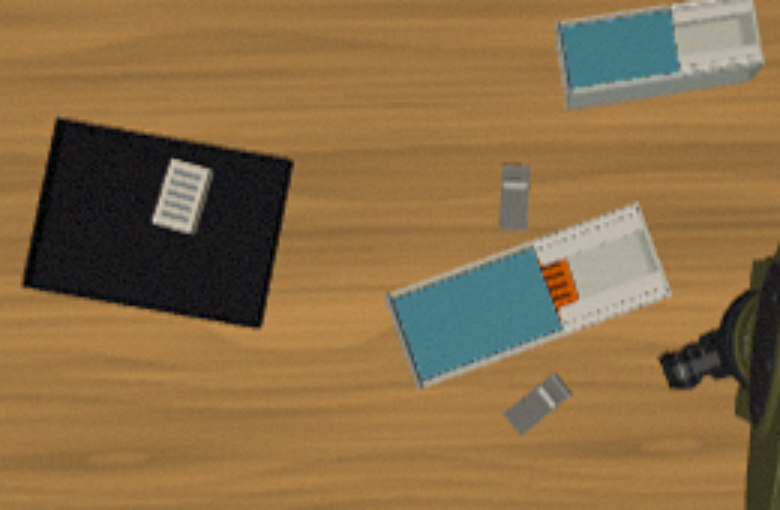

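Run:
```python
from h import *
s=arm.snapshot('top'); W=cloud(s); print(W[222:227,314:320,2].round(3))
report(); print(arm.finish_job())
```

```text
[[0.026 0.025 0.03  0.028 0.024 0.028]
 [0.023 0.028 0.027 0.024 0.03  0.023]
 [0.02  0.026 0.023 0.023 0.025 0.025]
 [0.029 0.021 0.018 0.026 0.024 0.022]
 [0.025 0.021 0.023 0.023 0.023 0.022]]
t 9.15 tcp box mm [ -89.3 -132.1  251.2] yaw err -0.1 tilt 0.03 F [ 0.11 -0.27  1.17] grip 0.0853
the job is handed in; nothing more can be done
None
```

The spent cartridge is in the return box, the flap has closed again, and I handed the job in at 9.2 s.

- **What I did:** One fingertip pressed the flap down to about 0.4 rad by my geometry. The other finger, in the slot behind the cartridge, pushed it off the rails. I never closed the gripper or lifted the cartridge. Wrist force was under about 7 N in the readings between moves.
- **Cartridge:** Its top is at a height of about 24 mm, so it lies flat on the box's inner floor. It rests under the rail end and is partly visible through the slot between the rails.
- **Flap:** It reads level at 0.135–0.137 m.
- **Other items:** A before/after comparison of the top camera view shows changes only at the arm, at the robot's former start position and where the cartridge was. The arm and a bottle-and-small-box region overlap in that view, so the sanitiser and one small box were checked only in the scene view, where they look undisturbed. I did not compare the vase separately, but the arm passed well above it.
- No checks failed or disagreed.

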